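# Wedge the dovetailed saddle rest into its tapered way

### The arm

A 6-joint arm with a two-finger parallel gripper is mounted at the origin on the work surface. World frame = base frame: x ahead of the robot, y to its left, z up, the work surface at z = 0. Lengths are in m, angles in degrees, forces in N, time in s.
With the tool pointing down it reaches from about 0.35 to 0.775 m from the base axis. Payload 7.3 kg.
Tool frame: the origin (TCP) lies between the finger pads; the fingertips stand 11 mm ahead of it and the grasp point (between the pads) lies 8 mm behind it (tips_ahead is the distance from the TCP to the fingertips, in m); z points along the fingers, y is the direction in which the jaws open and shut (so a half turn about z gives the same grasp; the last joint's range is limited). The gripper opens to 92 mm and grips with 3 to 60 N. Pads are 19 mm wide; open, the fingers measure 130 mm over their backs; the gripper's body (75 mm by 190 mm) begins 47 mm behind the grasp point.
Start: joints at [-78.037, 19.595, 87.324, -0, 73.075, -8.365], TCP at [0.182, -0.492, 0.238] pointing down, gripper open.
Joint ranges: [-145.02, 145.02], [-44.19, 115.74], [2.07, 154.8], [-57.11, 237.11], [16.16, 152.29], [-177.93, 177.93]. Speed limits (degrees/s): [147.25, 147.25, 180, 180, 180, 180].

### API

Orientations are given as a 3x3 rotation matrix whose columns are the frame's x, y, z axes.
In Python, from bench import * gives the robot as it stands.
- The arm moves only by the tool jog_arm, never from a script. Its argument "targets" is a list of rows, each a list of 3 entries, a list of its own where there are three numbers: the closure in counts, from 0 (fully open) to 255 (shut), then the shift along the tool's x, y, z in mm, then the turn, a rotation vector about the tool's x, y, z in degrees. In form: [[jaw, [tx, ty, tz], [wx, wy, wz]], ...]. A call has exactly 5 rows; each row is the pose to reach, as a shift and turn from the pose commanded when the call began, along the tool's axes at that moment; what a row does not reach only later rows make up. A row lasts 1/8 s, in which the tool goes at most 62.5 mm and 10.7 degrees, less where a joint would pass 70% of its speed; a pose out of reach is approached as far as the arm can. A call with a gripper value outside its range is refused whole. The fingers move at their own pace and stop on an object; "grip_force" is the grip in N (left out, the last holds). Time passes only in rows, so rows that repeat a pose let the fingers close, or fill a call up. It gives the time, the measured TCP pose, the force and the opening at its end, in the units of the state.
- get_obs(): the state, without advancing time (a new reading comes with each control period).
- snapshot(name): name is "side" or "top"; returns the picture (480x640x3 uint8, red, green, blue); there is no depth.
- camera_params(name): a dict with "K" (3x3 intrinsics, pixels), "T" (4x4, takes a point from camera to world coordinates). Camera axes: x right, y down, z forward; pixel columns grow to the right and rows downward; lengths in m; the calibration is good to about 2 mm. A picture is of the moment at which its call begins. camera_params takes no time and is no camera call.
- close_job(): hands the job in, once; it reports no verdict.
Trained networks look in the newest picture that a camera, given by its name, has taken for a name from the list of things; names that differ only in an ending like _2 or _b are one class to them, and where a whole thing is asked for, a point or a joint stands for the part that bears it (a point fixed in the world has none). Each returns a list of dicts, best first, with "score" (0 to 1); they miss things now and then, are a little off and sometimes report something else, mostly with a low value. They report only what shows in the picture. A call takes as long as a camera call. They do not tell look-alikes from the thing itself.
- regions_of(camera, name): "mask" (480x640 bool, what is visible of it) and "position" ([column, row] in pixels, amid what is visible of it).
The state is a dict: "t": time; "qpos": joint angles; "qd": joint speeds; "effort": joint torques, N m; "eef_pos": TCP position; "tcp_rot": TCP orientation; "force": force on the tool from outside, world axes, zero at the start; "wrist_torque": the same for the moment, N m; "grip_width": finger opening in m.
Only numpy, scipy, OpenCV 4.12 (cv2) and the standard library are available. Lean on these libraries where they do the work, as an engineer would, in place of code of your own. Each camera call takes 0.05 s, during which the arm holds its last target. There are 200 camera calls.

### The job

Ready the holding fixture on the wash bench: set the small aluminium saddle rest that has the tapered dovetail foot, narrow end first, on the open end of the tapered dovetail way, slide it in and push it firmly until it wedges tight, then let go. Leave the look-alike rest with the plain rectangular foot where it stands.

Things in the scene. Friction and masses are not known exactly. Their poses are not given: they have to be found in the camera images.
- rest: Loose rest to fit: aluminium body on dark steel foot, 0.26-0.5 kg. Origin: centre of underside; z up; x: slide direction, narrow end at +x. mm: foot 50 long, 14 high, underside 73 wide at -x, 46 at +x end, flanks lean in 8 a side. Body 50 (x) by 30 (y, flat sides to grip), up to z = 50; horns at its x ends to 66 leave a V notch. In the way keep fingertips over 16 above the underside, clear of the rails.
- way: Fixed tapered dovetail way: dark steel plate 166 x 116 x 14 mm with two bright side rails. Origin at bench level on its centre line, under the set-down spot on the open end (bare flat top at z = 14 mm, plate from x = -33 to +133). x: along the way from mouth to narrow end; z up. A rest set down here, x axes alike, stands clear of the rails, its front 25 mm short of their mouth at x = 50.
- way_home (a point): Where the rest's origin lies once wedged: on the way's floor, 85 mm along +x from way's origin and 14 up; same axes. Rails from x = -35 (mouth) to +45 mm of here, 13 high, undercut 8 like the foot; gap at the floor 79 at mouth, 36 at narrow end: slide in only, no end stop. A push of 12-20 N along +x wedges it, give or take some mm; off centre or askew it jams sooner on one rail.
- plain_rest: Look-alike that stays: same aluminium upper part with V notch, 66 mm high, but its dark steel foot is a plain rectangular slab 80 (x) by 46 (y) by 14 mm with upright sides. Loose, 0.4 kg. Origin: centre of its underside, z up.
There are look-alikes about, which are no part of the job. Leave any orange, purple or turquoise look-alike of the rest alone.

How it is judged (in metres and radians):
On the way:
1. the rest is pushed tight: within 12 mm of its wedged place along the way, pressing on the way with more than 9 N (x of rest in the frame of way_home between -0.012 and 0.015 m and z of rest in the frame of way_home below 0.005 m and horizontal distance between rest and way_home below 0.016 m and contact force between rest and way above 9 N), for 0.05 s.
At the end, for the whole second after the job is handed in: The rest sits between the rails, narrow end forward: at most 12 mm short of and 15 mm past way_home along the way, on its floor within 5 mm, in line and upright within 10 degrees, released and at rest; it was pressed against the way there with more than 9 N (x of rest in the frame of way_home between -0.012 and 0.015 m and z of rest in the frame of way_home between -0.005 and 0.005 m and horizontal distance between rest and way_home below 0.016 m and angle between the x axis of rest and the x axis of way_home, either way round below 0.175 rad and angle between rest's own z axis and vertical below 0.175 rad and linear speed of rest below 0.02 m/s); the robot touches nothing.
It fails at once if the look-alike rest with the rectangular foot is moved more than 40 mm (distance of plain_rest from where it was at the start of the episode above 0.04 m).
It also fails if it takes over 51 s, if anything falls off the work surface, if the arm or the gripper's body presses on something with over 40 N, if the wrist force passes 120 N, or if a joint passes its speed limit or range.

## Working session

There is one attempt and no reset: what is moved stays moved. The work goes in short steps, Python scripts to look and compute and a tool call to move; the robot and the scene stay as the last step left them, time stands still between calls to the robot, and variables do not carry over. Pictures are saved under pics/ and viewed, about 8 in all and at most 12, crops included, and the job is handed in when it is done.

Besides the shell and the picture viewer there is one more tool, called after "Call:" as name(argument=value, ...) on one line, values as JSON. jog_arm: Moves the arm, as the interface text tells. Its arguments: {"type":"object","properties":{"targets":{"type":"array","items":{"type":"array"}},"grip_force":{"type":"number"}},"required":["targets"]}

```bash
mkdir -p pics; ls; python3 - <<'E'
from bench import *
import cv2,numpy as np
o=get_obs();print(o['t'],o['eef_pos'],o['tcp_rot'],o['grip_width'])
for n in ("side","top"):
    im=snapshot(n);cv2.imwrite(f"pics/{n}0.png",im[:,:,::-1]);c=camera_params(n);print(n,np.round(c['K'],1).tolist(),np.round(c['T'],3).tolist())
    for k in ("rest","plain_rest","way"):
        for r in regions_of(n,k):print(k,round(r['score'],2),np.round(r['position']),r['mask'].sum())
E
```

```text
pics
0.0 [ 0.1823051  -0.49192287  0.23706604] [[ 9.37736123e-01  3.47348331e-01 -3.17239393e-04]
 [ 3.47348412e-01 -9.37735006e-01  1.46276842e-03]
 [ 2.10603686e-04 -1.48188339e-03 -9.99998880e-01]] 0.09191622278932705
side [[513.0, 0.0, 330.0], [0.0, 513.0, 236.3], [0.0, 0.0, 1.0]] [[-0.807, -0.414, 0.421, -0.01], [-0.59, 0.538, -0.602, 0.577], [0.023, -0.734, -0.679, 0.814], [0.0, 0.0, 0.0, 1.0]]
rest 0.68 [412. 175.] 456
rest 0.67 [381. 210.] 694
plain_rest 0.72 [152. 331.] 1377
way 0.88 [300. 249.] 3109
top [[469.3, 0.0, 316.5], [0.0, 469.3, 240.6], [0.0, 0.0, 1.0]] [[0.005, -0.991, 0.136, 0.358], [-1.0, -0.004, 0.004, -0.083], [-0.003, -0.136, -0.991, 0.954], [0.0, 0.0, 0.0, 1.0]]
rest 0.92 [498. 259.] 953
rest 0.74 [422. 267.] 827
rest 0.74 [417. 322.] 893
rest 0.67 [486. 315.] 1031
plain_rest 0.58 [146. 188.] 1149
way 0.72 [309. 224.] 4606
```

View pics/top0.png

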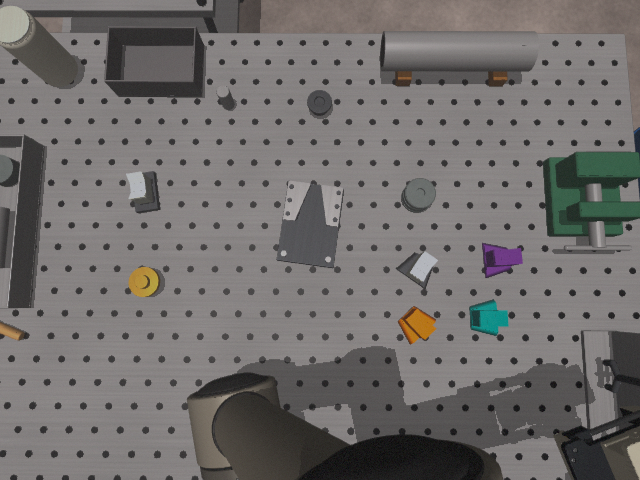

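View pics/side0.png

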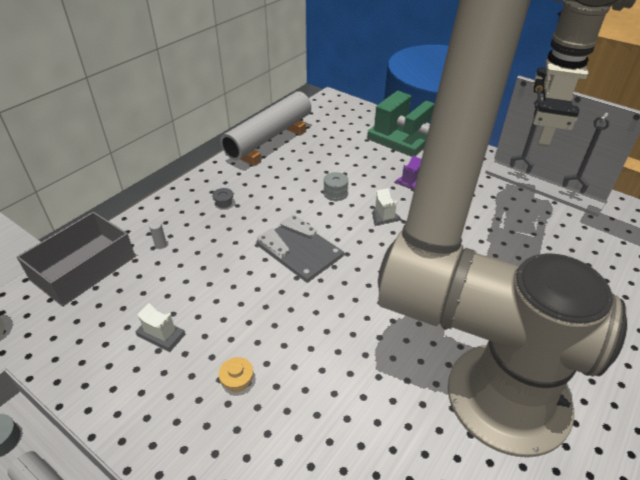

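The top view shows the rest at about (420,267), with the way centred near (312,224) and its narrow end toward +x. The plain rest is at (144,190), and the coloured decoys are at (418,324), (489,318) and (502,259). I'll enlarge the rest and the way to get the pixels I need.

```bash
cat > h.py <<'E'
from bench import *
import cv2,numpy as np
def ray(n,uv,z):
    c=camera_params(n);T=c['T'];d=T[:3,:3]@np.linalg.solve(c['K'],[uv[0],uv[1],1]);o=T[:3,3];return (o+d*(z-o[2])/d[2])
def proj(n,P):
    c=camera_params(n);p=np.linalg.inv(c['T'])@np.append(P,1);q=c['K']@p[:3];return q[:2]/q[2]
E
python3 - <<'E'
import cv2,numpy as np
im=cv2.imread('pics/top0.png')
a=cv2.resize(im[175:275,270:350],None,fx=5,fy=5,interpolation=cv2.INTER_CUBIC)
b=cv2.resize(im[240:295,390:445],None,fx=7,fy=7,interpolation=cv2.INTER_CUBIC)
W=np.zeros((500,785,3),np.uint8);W[:,:400]=a;W[:385,400:785]=b
cv2.imwrite('pics/c1.png',W)
E
```

```text
(no output)
```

View pics/c1.png

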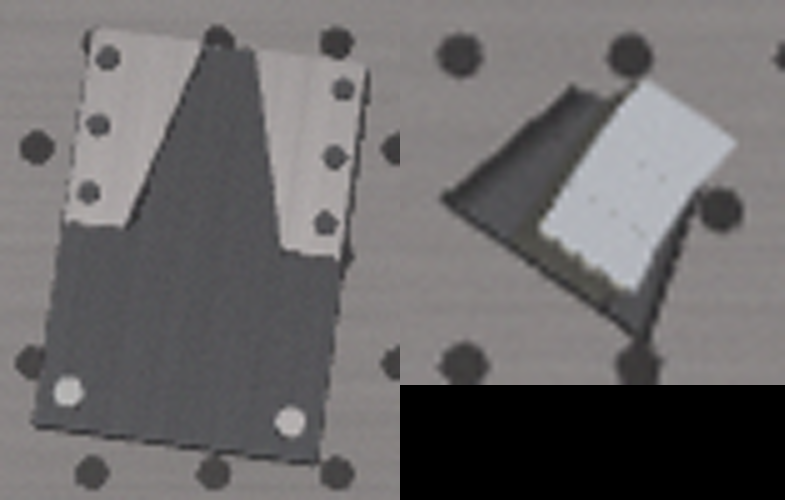

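Left crop: plate back corners at (35,425) and (318,462), rail corners at (92,28), (368,70), (127,228) and (283,247). Right crop: wide-end foot corners at (444,198) and (640,340), narrow-end corner at (572,88), horn-top corners at (640,80), (738,145), (632,292) and (538,230). I'll fit both poses to these.

```bash
cat > fit.py <<'E'
from h import *
from scipy.optimize import least_squares
def fit(n,M,px,x0,z0=0):
    M=np.array(M,float)/1000;px=np.array(px,float)
    def f(p):
        c,s=np.cos(p[2]),np.sin(p[2])
        return np.concatenate([proj(n,[p[0]+c*m[0]-s*m[1],p[1]+s*m[0]+c*m[1],z0+m[2]])-q for m,q in zip(M,px)])
    r=least_squares(f,x0,loss='soft_l1');return r.x,r.fun.reshape(-1,2)
E
python3 - <<'E'
from fit import *
A=lambda l:np.array(l)/5+[270,175]-.4
B=lambda l:(np.array(l)-[400,0])/7+[390,240]-.43
w,r=fit('top',[(-33,58,14),(-33,-58,14),(130,58,27),(130,-58,27),(50,58,27),(50,-58,27),(50,31.5,27),(50,-31.5,27),(130,10,27),(130,-10,27)],
 A([(35,425),(318,462),(92,28),(368,70),(63,222),(340,260),(127,228),(283,247),(203,42),(255,50)]),[.4,-.08,0]);print(w[:2],np.degrees(w[2]));print(r.round(1).tolist())
w,r=fit('top',[(-25,36.5,0),(-25,-36.5,0),(25,23,0),(25,15,66),(25,-15,66),(-25,-15,66),(-25,15,66)],
 B([(444,198),(640,340),(572,88),(640,80),(738,145),(632,292),(538,230)]),[.3,-.3,-.6]);print(w[:2],np.degrees(w[2]));print(r.round(1).tolist())
for q in ([144,190],):print(ray('top',q,.03))
E
```

```text
[ 0.47261772 -0.05972435] -7.451696072637086
[[-0.4, 0.4], [0.2, 0.7], [-0.7, -0.1], [0.8, -1.0], [-0.5, -0.4], [1.4, -0.4], [-0.3, 0.1], [-0.4, 0.4], [0.6, 0.2], [-0.1, -0.1]]
[ 0.43232148 -0.28225193] -35.868836469388
[[-1.2, 0.1], [0.4, 1.1], [-0.1, 0.0], [0.6, -0.2], [-0.3, -0.3], [-0.0, 0.1], [0.3, -0.5]]
[0.58662275 0.27016773 0.03      ]
```

Call:
jog_arm(targets=[[0, [60, -22, 15], [0, 0, 10.5]], [0, [120, -44, 30], [0, 0, 21]], [0, [180, -66, 45], [0, 0, 31.5]], [0, [240, -88, 60], [0, 0, 42]], [0, [300, -108, 75], [0, 0, 52]]], grip_force=40)

```text
t: 1.02
eef_pos: [0.3936, -0.3143, 0.173]
tcp_rot: [[0.881, -0.473, 0.0], [-0.473, -0.881, -0.001], [0.001, 0.0, -1.0]]
force: [-0.3, -0.8, -0.5]
grip_width: 0.0921
```

```bash
cat > go.py <<'E'
from h import *
from scipy.spatial.transform import Rotation as R
def need(x,y,z,yaw):
    o=get_obs();T=np.array(o['tcp_rot']);c,s=np.cos(np.radians(yaw)),np.sin(np.radians(yaw))
    G=np.array([[c,s,0],[s,-c,0],[0,0,-1]])
    print('t',o['t'],'pos',np.round(o['eef_pos'],4),'F',np.round(o['force'],1),'w',round(o['grip_width'],4),'q',np.round(o['qpos'],0))
    print('shift',np.round(1000*T.T@(np.array([x,y,z])-o['eef_pos']),1),'turn',np.round(R.from_matrix(T.T@G).as_rotvec(degrees=True),2))
E
python3 - <<'E'
from go import *
im=snapshot('top');cv2.imwrite('pics/top1.png',im[:,:,::-1]);im=snapshot('side');cv2.imwrite('pics/side1.png',im[:,:,::-1])
need(.432,-.282,.032,-35.9)
E
```

```text
t 1.125 pos [ 0.3949 -0.3117  0.172 ] F [-1.1 -0.2 -0.6] w 0.0917 q [-47.  21.  96.   0.  63.  71.]
shift [ 19.2 -43.4 140.1] turn [-0.11  0.11  8.02]
```

Call:
jog_arm(targets=[[0, [10, -22, 20], [0, 0, 4]], [0, [19, -43, 40], [0, 0, 8]], [0, [19, -43, 70], [0, 0, 8]], [0, [19, -43, 100], [0, 0, 8]], [0, [19, -43, 100], [0, 0, 8]]])

```text
t: 1.75
eef_pos: [0.4279, -0.2859, 0.0716]
tcp_rot: [[0.81, -0.586, -0.003], [-0.586, -0.81, 0.003], [-0.004, -0.0, -1.0]]
force: [0.1, 1.3, -0.3]
grip_width: 0.0921
```

```bash
python3 - <<'E'
from go import *
im=snapshot('top');a=cv2.resize(im[215:315,360:460,::-1],None,fx=4,fy=4);im=snapshot('side');b=cv2.resize(im[140:240,330:430,::-1],None,fx=4,fy=4)
cv2.imwrite('pics/c2.png',np.hstack([a,b]))
need(.432,-.282,.032,-35.9)
E
```

```text
t 1.85 pos [ 0.4294 -0.2871  0.0739] F [ 0.4 -0.2  0.2] w 0.0922 q [-42.  30. 101.  -0.  50.  84.]
shift [-0.9 -5.6 41.9] turn [ 0.01 -0.04  0.  ]
```

View pics/c2.png

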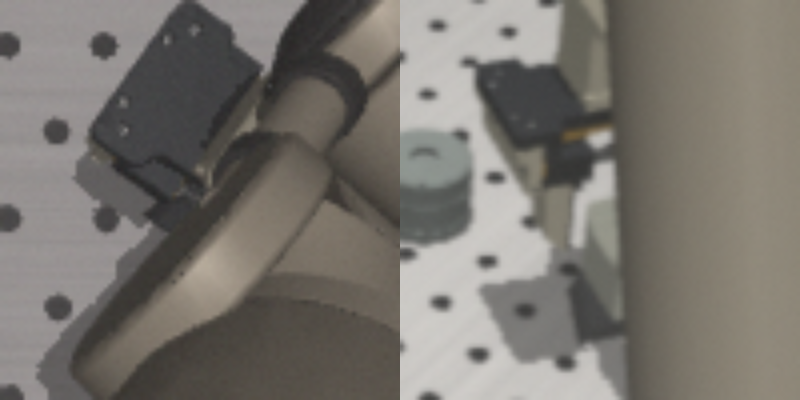

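The side view shows the left finger beside the rest with clearance, so I'll go down and grip. The top view is blocked by the arm.

Call:
jog_arm(targets=[[0, [-1, -5, 14], [0, 0, 0]], [0, [-1, -5, 28], [0, 0, 0]], [0, [-1, -5, 42], [0, 0, 0]], [0, [-1, -5, 42], [0, 0, 0]], [120, [-1, -5, 42], [0, 0, 0]]])

```text
t: 2.48
eef_pos: [0.4315, -0.2818, 0.0312]
tcp_rot: [[0.81, -0.587, 0.0], [-0.587, -0.81, -0.0], [0.0, 0.0, -1.0]]
force: [-0.9, 0.3, 0.6]
grip_width: 0.0857
```

Call:
jog_arm(targets=[[200, [0, 0, 0], [0, 0, 0]], [255, [0, 0, 0], [0, 0, 0]], [255, [0, 0, 0], [0, 0, 0]], [255, [0, 0, 0], [0, 0, 0]], [255, [0, 0, 0], [0, 0, 0]]])

```text
t: 3.1
eef_pos: [0.4315, -0.2818, 0.0312]
tcp_rot: [[0.81, -0.586, 0.0], [-0.586, -0.81, -0.0], [0.0, 0.0, -1.0]]
force: [-0.6, 0.4, 0.3]
grip_width: 0.0364
```

```bash
python3 - <<'E'
from go import *
need(.432,-.282,.14,-35.9)
E
```

```text
t 3.1 pos [ 0.4315 -0.2818  0.0312] F [-0.6  0.4  0.3] w 0.0364 q [-42.  34. 103.  -0.  44.  84.]
shift [ 6.000e-01 -1.000e-01 -1.088e+02] turn [ 0.   -0.01 -0.01]
```

Still closing, so I'll wait and then lift.

Call:
jog_arm(targets=[[255, [0, 0, 0], [0, 0, 0]], [255, [0, 0, 0], [0, 0, 0]], [255, [0, 0, 0], [0, 0, 0]], [255, [0, 0, 0], [0, 0, 0]], [255, [0, 0, -10], [0, 0, 0]]])

```text
t: 3.72
eef_pos: [0.4307, -0.281, 0.0406]
tcp_rot: [[0.81, -0.586, -0.002], [-0.586, -0.81, 0.002], [-0.003, -0.0, -1.0]]
force: [0.8, -0.4, -3.0]
grip_width: 0.0299
```

Call:
jog_arm(targets=[[255, [0, 0, -18], [0, 0, 0]], [255, [0, 0, -36], [0, 0, 0]], [255, [0, 0, -54], [0, 0, 0]], [255, [0, 0, -72], [0, 0, 0]], [255, [0, 0, -72], [0, 0, 0]]])

```text
t: 4.35
eef_pos: [0.432, -0.2821, 0.1145]
tcp_rot: [[0.81, -0.586, 0.002], [-0.586, -0.81, -0.002], [0.003, 0.0, -1.0]]
force: [0.2, -1.1, -3.8]
grip_width: 0.0297
```

```bash
python3 - <<'E'
from go import *
need(.4726,-.0597,.115,-7.45)
E
```

```text
t 4.35 pos [ 0.432  -0.2821  0.1145] F [ 0.2 -1.1 -3.8] w 0.0297 q [-42.  26.  99.  -0.  55.  84.]
shift [ -97.6 -204.    -0.8] turn [  0.06  -0.16 -28.45]
```

Call:
jog_arm(targets=[[255, [-20, -41, 0], [0, 0, -6]], [255, [-40, -82, 0], [0, 0, -12]], [255, [-60, -123, 0], [0, 0, -18]], [255, [-79, -164, 0], [0, 0, -24]], [255, [-98, -204, 0], [0, 0, -28.5]]])

```text
t: 4.97
eef_pos: [0.4713, -0.0574, 0.1124]
tcp_rot: [[0.992, -0.126, -0.001], [-0.126, -0.992, 0.0], [-0.001, -0.0, -1.0]]
force: [0.7, 0.1, -3.1]
grip_width: 0.0299
```

Call:
jog_arm(targets=[[255, [0, 0, 15], [0, 0, 0]], [255, [0, 0, 30], [0, 0, 0]], [255, [0, 0, 45], [0, 0, 0]], [255, [0, 0, 45], [0, 0, 0]], [255, [0, 0, 45], [0, 0, 0]]])

```text
t: 5.6
eef_pos: [0.4717, -0.059, 0.0683]
tcp_rot: [[0.992, -0.129, -0.0], [-0.129, -0.992, -0.0], [-0.0, 0.0, -1.0]]
force: [-0.1, -0.1, -4.0]
grip_width: 0.0299
```

```bash
python3 - <<'E'
from go import *
im=snapshot('top');a=cv2.resize(im[165:285,260:360,::-1],None,fx=4,fy=4);im=snapshot('side');b=cv2.resize(im[185:305,240:340,::-1],None,fx=4,fy=4)
cv2.imwrite('pics/c3.png',np.hstack([a,b]))
need(.4726,-.0597,.047,-7.45)
E
```

```text
t 5.7 pos [ 0.472  -0.0591  0.0686] F [ 0.6  0.3 -3.8] w 0.0299 q [-16.  27. 107.  -0.  46.  81.]
shift [ 0.7  0.5 21.6] turn [ 0.01 -0.05  0.04]
```

View pics/c3.png

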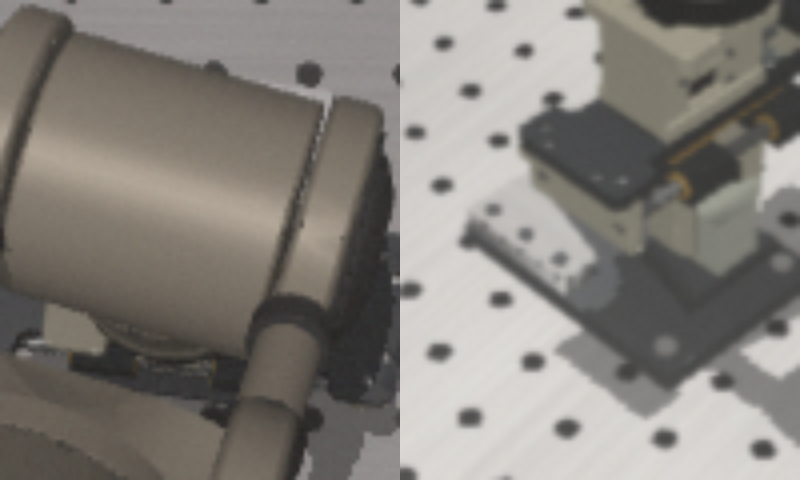

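The side view shows the rest hanging over the open end of the plate, square to it, with no contact. Lateral centring matters because 1 mm off centre costs about 3.7 mm of travel, so I'll check the way's pose in the side picture taken at the start.

```bash
python3 - <<'E'
import cv2
im=cv2.imread('pics/side0.png')
cv2.imwrite('pics/c4.png',cv2.resize(im[205:285,250:350],None,fx=7,fy=7,interpolation=cv2.INTER_CUBIC))
E
```

```text
(no output)
```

View pics/c4.png

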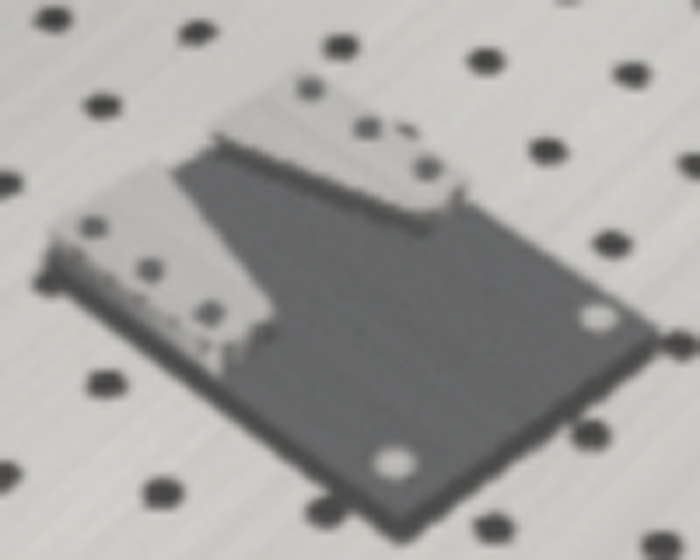

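In this crop the +y rail's corners are at (275,308), (170,168), (52,235) and (222,370). The −y rail's are at (215,135), (420,213), (462,188) and (300,72). The plate's back corners are at (400,522) and (660,335).

```bash
python3 - <<'E'
from fit import *
A=lambda l:np.array(l)/7+[250,205]-.43
w,r=fit('side',[(50,31.5,27),(130,10,27),(130,58,27),(50,58,27),(130,-10,27),(50,-31.5,27),(50,-58,27),(130,-58,27),(-33,58,14),(-33,-58,14)],
 A([(275,308),(170,168),(52,235),(222,370),(215,135),(420,213),(462,188),(300,72),(400,522),(660,335)]),[.47,-.06,-.13]);print(w[:2],np.degrees(w[2]));print(r.round(1).tolist())
E
```

```text
[ 0.46978333 -0.05618971] -7.3296848168469335
[[0.4, 1.2], [-1.7, -0.6], [-0.9, -0.1], [-1.0, -1.6], [-1.7, 0.0], [0.1, 1.0], [2.3, -1.0], [1.3, -0.5], [0.6, 0.8], [0.6, 0.0]]
```

Call:
jog_arm(targets=[[255, [0, 0, 8], [0, 0, 0]], [255, [0, 0, 15], [0, 0, 0]], [255, [0, 0, 20], [0, 0, 0]], [255, [0, 0, 22], [0, 0, 0]], [255, [0, 0, 23], [0, 0, 0]]])

```text
t: 6.32
eef_pos: [0.4716, -0.059, 0.0452]
tcp_rot: [[0.992, -0.129, -0.0], [-0.129, -0.992, -0.0], [-0.0, 0.0, -1.0]]
force: [-3.3, 1.8, 4.9]
grip_width: 0.0296
```

```bash
python3 - <<'E'
from go import *
need(.4715,-.0583,.0455,-7.4)
E
```

```text
t 6.325 pos [ 0.4716 -0.059   0.0452] F [-3.3  1.8  4.9] w 0.0296 q [-16.  29. 108.  -0.  42.  81.]
shift [-0.2 -0.7 -0.3] turn [ 0.    0.02 -0.  ]
```

Call:
jog_arm(targets=[[255, [12, -0.5, -0.3], [0, 0, 0]], [255, [24, -0.5, -0.3], [0, 0, 0]], [255, [36, -0.5, -0.3], [0, 0, 0]], [255, [48, -0.5, -0.3], [0, 0, 0]], [255, [60, -0.5, -0.3], [0, 0, 0]]])

```text
t: 6.95
eef_pos: [0.5321, -0.0663, 0.0453]
tcp_rot: [[0.992, -0.129, -0.0], [-0.129, -0.992, -0.0], [-0.0, 0.0, -1.0]]
force: [0.0, -0.9, -2.9]
grip_width: 0.0295
```

Call:
jog_arm(targets=[[255, [2, 0, 0], [0, 0, 0]], [255, [4, 0, 0], [0, 0, 0]], [255, [6, 0, 0], [0, 0, 0]], [255, [8, 0, 0], [0, 0, 0]], [255, [8, 0, 0], [0, 0, 0]]])

```text
t: 7.58
eef_pos: [0.5393, -0.0673, 0.0455]
tcp_rot: [[0.992, -0.129, 0.0], [-0.129, -0.992, -0.0], [0.0, 0.0, -1.0]]
force: [0.5, 0.1, -4.0]
grip_width: 0.03
```

Call:
jog_arm(targets=[[255, [1, 0, 0.3], [0, 0, 0]], [255, [2, 0, 0.3], [0, 0, 0]], [255, [3.5, 0, 0.3], [0, 0, 0]], [255, [5, 0, 0.3], [0, 0, 0]], [255, [5, 0, 0.3], [0, 0, 0]]])

```text
t: 8.2
eef_pos: [0.5445, -0.068, 0.0452]
tcp_rot: [[0.992, -0.129, 0.001], [-0.129, -0.992, -0.0], [0.001, 0.0, -1.0]]
force: [-0.5, 0.4, -2.7]
grip_width: 0.0298
```

Call:
jog_arm(targets=[[255, [1, 0, 0], [0, 0, 0]], [255, [2, 0, 0], [0, 0, 0]], [255, [3, 0, 0], [0, 0, 0]], [255, [4, 0, 0], [0, 0, 0]], [255, [4, 0, 0], [0, 0, 0]]])

```text
t: 8.82
eef_pos: [0.5483, -0.0685, 0.0452]
tcp_rot: [[0.992, -0.129, 0.0], [-0.129, -0.992, -0.0], [0.0, 0.0, -1.0]]
force: [-2.6, -0.2, 0.4]
grip_width: 0.0297
```

Call:
jog_arm(targets=[[255, [0.5, 0, 0], [0, 0, 0]], [255, [1, 0, 0], [0, 0, 0]], [255, [1.5, 0, 0], [0, 0, 0]], [255, [2, 0, 0], [0, 0, 0]], [255, [2, 0, 0], [0, 0, 0]]])

```text
t: 9.45
eef_pos: [0.5502, -0.0687, 0.0452]
tcp_rot: [[0.992, -0.129, 0.0], [-0.129, -0.992, -0.0], [0.0, 0.0, -1.0]]
force: [-3.0, 0.4, 2.9]
grip_width: 0.0299
```

Call:
jog_arm(targets=[[255, [0.5, 0, 0], [0, 0, 0]], [255, [1, 0, 0], [0, 0, 0]], [255, [1.5, 0, 0], [0, 0, 0]], [255, [2, 0, 0], [0, 0, 0]], [255, [2, 0, 0], [0, 0, 0]]])

```text
t: 10.07
eef_pos: [0.5521, -0.069, 0.0452]
tcp_rot: [[0.992, -0.129, 0.0], [-0.129, -0.992, -0.0], [0.0, 0.0, -1.0]]
force: [-5.6, 0.5, 4.5]
grip_width: 0.0296
```

Call:
jog_arm(targets=[[255, [0, 0, -0.2], [0, 0, 0]], [255, [0.5, 0, -0.3], [0, 0, 0]], [255, [1, 0, -0.3], [0, 0, 0]], [255, [1.5, 0, -0.3], [0, 0, 0]], [255, [1.5, 0, -0.3], [0, 0, 0]]])

```text
t: 10.7
eef_pos: [0.5537, -0.0691, 0.0453]
tcp_rot: [[0.992, -0.129, 0.0], [-0.129, -0.992, -0.0], [0.0, -0.0, -1.0]]
force: [-0.6, 0.8, -4.0]
grip_width: 0.0297
```

Call:
jog_arm(targets=[[255, [0.5, 0, 0], [0, 0, 0]], [255, [1, 0, 0], [0, 0, 0]], [255, [1.5, 0, 0], [0, 0, 0]], [255, [1.5, 0, 0], [0, 0, 0]], [255, [1.5, 0, 0], [0, 0, 0]]])

```text
t: 11.32
eef_pos: [0.5547, -0.0691, 0.0453]
tcp_rot: [[0.992, -0.129, -0.001], [-0.129, -0.992, 0.0], [-0.001, -0.0, -1.0]]
force: [-0.7, 2.9, -4.9]
grip_width: 0.0298
```

Call:
jog_arm(targets=[[255, [0, -0.5, 0], [0, 0, 0]], [255, [0.5, -0.5, 0.1], [0, 0, 0]], [255, [1, -0.5, 0.1], [0, 0, 0]], [255, [1.5, -0.5, 0.1], [0, 0, 0]], [255, [1.5, -0.5, 0.1], [0, 0, 0]]])

```text
t: 11.95
eef_pos: [0.5552, -0.069, 0.0453]
tcp_rot: [[0.992, -0.129, -0.003], [-0.129, -0.992, 0.0], [-0.003, 0.0, -1.0]]
force: [-6.6, 0.7, -0.4]
grip_width: 0.0295
```

Call:
jog_arm(targets=[[255, [0.5, 0, 0], [0, 0, 0]], [255, [1, 0, 0], [0, 0, 0]], [255, [1.5, 0, 0], [0, 0, 0]], [255, [1.5, 0, 0], [0, 0, 0]], [255, [1.5, 0, 0], [0, 0, 0]]])

```text
t: 12.58
eef_pos: [0.5553, -0.069, 0.0453]
tcp_rot: [[0.992, -0.129, -0.006], [-0.129, -0.992, 0.001], [-0.006, 0.0, -1.0]]
force: [-12.7, -0.1, 2.9]
grip_width: 0.0292
```

It's wedging: the TCP has stalled, Fx is about −13 N and the lateral force is near zero. I'll push to about 20 N.

Call:
jog_arm(targets=[[255, [0.5, 0, 0], [0, 0, 0]], [255, [1, 0, 0], [0, 0, 0]], [255, [1.8, 0, 0], [0, 0, 0]], [255, [1.8, 0, 0], [0, 0, 0]], [255, [1.8, 0, 0], [0, 0, 0]]])

```text
t: 13.2
eef_pos: [0.5555, -0.069, 0.0454]
tcp_rot: [[0.992, -0.129, -0.01], [-0.129, -0.992, 0.001], [-0.01, -0.0, -1.0]]
force: [-18.9, 0.1, 9.1]
grip_width: 0.0297
```

```bash
python3 - <<'E'
from go import *
need(.5569,-.0707,.0455,-7.4)
im=snapshot('side');cv2.imwrite('pics/c5.png',cv2.resize(im[165:285,230:370,::-1],None,fx=5,fy=5))
E
```

```text
t 13.2 pos [ 0.5555 -0.069   0.0454] F [-18.9   0.1   9.1] w 0.0297 q [-15.  36.  94.  -0.  50.  83.]
shift [ 1.6  1.5 -0.2] turn [-0.01  0.56 -0.01]
```

View pics/c5.png

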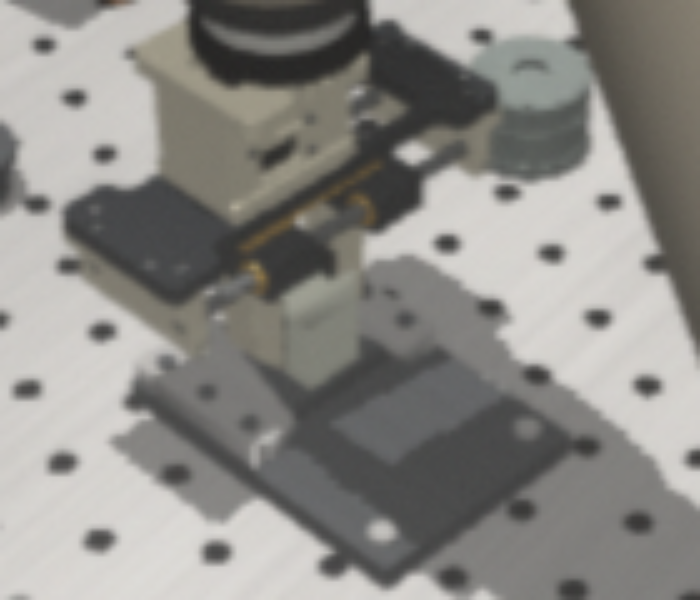

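The picture shows the rest between the rails, upright and past the mouth. I'll ease the push, open and lift off.

Call:
jog_arm(targets=[[255, [-1, 0, -0.2], [0, 0, 0]], [255, [-3, 0, -0.3], [0, 0, 0]], [200, [-3, 0, -0.3], [0, 0, 0]], [120, [-3, 0, -0.3], [0, 0, 0]], [100, [-3, 0, -0.3], [0, 0, 0]]])

```text
t: 13.88
eef_pos: [0.5585, -0.0695, 0.0467]
tcp_rot: [[0.992, -0.129, 0.004], [-0.129, -0.992, -0.001], [0.004, 0.001, -1.0]]
force: [0.3, 0.1, 0.8]
grip_width: 0.0453
```

Call:
jog_arm(targets=[[60, [0, 0, 0], [0, 0, 0]], [60, [0, 0, 0], [0, 0, 0]], [60, [0, 0, 0], [0, 0, 0]], [60, [0, 0, -5], [0, 0, 0]], [60, [0, 0, -15], [0, 0, 0]]])

```text
t: 14.5
eef_pos: [0.5567, -0.069, 0.0609]
tcp_rot: [[0.992, -0.129, -0.001], [-0.129, -0.992, 0.0], [-0.001, 0.0, -1.0]]
force: [0.2, -0.1, 0.3]
grip_width: 0.0704
```

Call:
jog_arm(targets=[[60, [0, 0, -30], [0, 0, 0]], [60, [0, 0, -60], [0, 0, 0]], [60, [0, 0, -100], [0, 0, 0]], [60, [0, 0, -140], [0, 0, 0]], [60, [0, 0, -160], [0, 0, 0]]])

```text
t: 15.12
eef_pos: [0.5576, -0.0692, 0.2241]
tcp_rot: [[0.992, -0.129, 0.004], [-0.129, -0.992, -0.001], [0.005, 0.001, -1.0]]
force: [0.5, -0.4, -0.7]
grip_width: 0.0704
```

Call:
jog_arm(targets=[[60, [0, 55, 0], [0, 0, 0]], [60, [0, 110, 0], [0, 0, 0]], [60, [0, 165, 0], [0, 0, 0]], [60, [0, 220, 0], [0, 0, 0]], [60, [0, 250, 0], [0, 0, 0]]])

```text
t: 15.75
eef_pos: [0.5238, -0.3197, 0.2214]
tcp_rot: [[0.991, -0.131, 0.001], [-0.131, -0.991, -0.001], [0.001, 0.001, -1.0]]
force: [0.8, 1.0, -0.4]
grip_width: 0.0702
```

```bash
python3 - <<'E'
from go import *
need(.5569,-.0707,.0455,-7.4)
im=snapshot('top');a=cv2.resize(im[165:285,260:360,::-1],None,fx=4,fy=4);im=snapshot('side');b=cv2.resize(im[185:305,240:340,::-1],None,fx=4,fy=4)
cv2.imwrite('pics/c6.png',np.hstack([a,b]))
E
```

```text
t 15.75 pos [ 0.5238 -0.3197  0.2214] F [ 0.8  1.  -0.4] w 0.0702 q [-39.  30.  74.  -0.  76.  59.]
shift [  -0.  -251.4  175.7] turn [ 0.05 -0.04 -0.14]
```

View pics/c6.png

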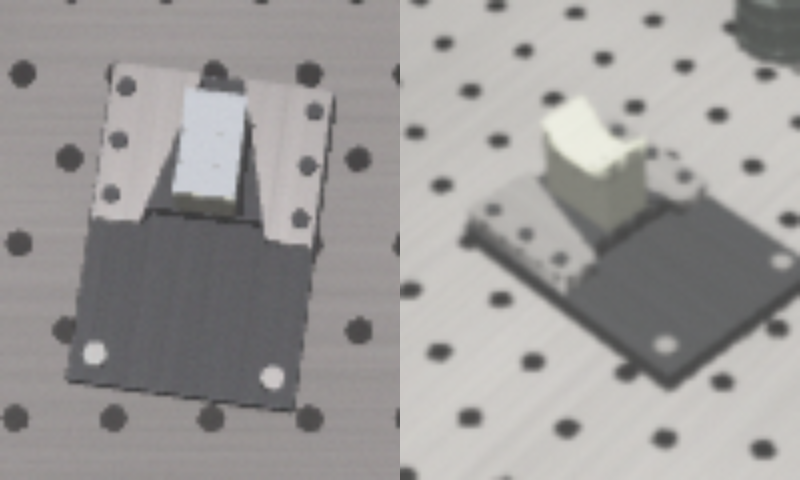

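The rest sits between the rails, square and upright. In the top crop its horn-top corners are at (185,88), (247,95), (238,200) and (172,193), and its rear foot edge runs (150,211)–(260,223). I'll check numerically how far along it is.

```bash
python3 - <<'E'
from fit import *
A=lambda l:np.array(l)/4+[260,165]-.38
w,_=fit('top',[(-33,58,14),(-33,-58,14),(130,58,27),(130,-58,27),(50,31.5,27),(50,-31.5,27)],A([(67,380),(297,410),(116,63),(334,94),(142,219),(265,238)]),[.47,-.06,-.13])
r,f=fit('top',[(25,15,66),(25,-15,66),(-25,-15,66),(-25,15,66),(-25,36.5,0),(-25,-36.5,0)],A([(185,88),(247,95),(238,200),(172,193),(150,211),(260,223)]),[.55,-.07,-.13],.014)
c,s=np.cos(w[2]),np.sin(w[2]);d=r[:2]-w[:2];print(w,r,f.round(1).tolist(),'along',c*d[0]+s*d[1],'lat',-s*d[0]+c*d[1],'dyaw',np.degrees(r[2]-w[2]))
E
```

```text
[ 0.47315075 -0.06020237 -0.13197885] [ 0.55543546 -0.07064258 -0.09694063] [[-0.1, 0.2], [0.0, -0.0], [-0.4, -0.7], [0.4, -0.5], [-3.6, 0.3], [4.6, 0.9]] along 0.0829430097980132 lat 0.0004789235947317682 dyaw 2.0075424211548083
```

```bash
python3 -c "
from bench import *
close_job()"
```

```text
the job is handed in; nothing more can be done
```

The dovetail-foot rest is in the tapered way, narrow end first, wedged and released, and I handed the job in at about 16 s. I never touched the plain rest or the coloured look-alikes, but took no picture to confirm they hadn't moved.

- **Push:** I slid it in gripped, eased it sideways when one rail began to load, and pushed until it stopped moving. At the end the wrist read about 19 N along the way with almost no sideways force.
- **Position after release:** the last top picture puts it 83 mm along the way against 85 mm nominal, 0.5 mm off centre and about 2° askew. It stands upright between the rails, and the gripper is well clear with wrist force back near zero.
- **Disagreements:** the two cameras' estimates of the way's position differed by about 3–4 mm, so I used a value between them and let the contact forces settle the rest. In the last fit, the two lower foot corners were off by about 4–5 pixels, probably because the rails hide them. The other corners matched within 1 pixel.

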